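# Draw the specimen lamp out two button holes

### The arm

A 7-joint arm with a two-finger parallel gripper is mounted at the origin on the work surface. World frame = base frame: x ahead of the robot, y to its left, z up, the work surface at z = 0. Lengths are in m, angles in rad, forces in N, time in s.
With the tool pointing down it reaches from about 0.4 to 0.85 m from the base axis. Payload 10.4 kg.
Tool frame: the origin (TCP) lies midway between the tips of the shut fingers; the grasp point (between the pads) lies 19 mm behind it; z points along the fingers, y is the line along which they close (so a half turn about z gives the same grasp; the last joint's range is limited). The gripper opens to 87 mm and grips with 3 to 60 N. Pads are 19 mm wide; open, the fingers measure 117 mm over their backs; the gripper's body (75 mm by 190 mm) begins 51 mm behind the grasp point.
Start: joints at [-1.205, 0.332, -0.065, 1.46, 0.022, 1.35, -0.088], TCP at [0.237, 0.578, 0.223] pointing down, gripper open.
Joint ranges: [-2.6, 2.6], [-0.5, 2.12], [-1.47, 1.34], [0.16, 2.42], [-1.27, 4.41], [0.06, 2.06], [-2.6, 2.6]. Speed limits (rad/s): [2.22, 2.22, 2.79, 2.79, 3.14, 3.14, 3.14].

### API

Orientations are given as a unit quaternion [x, y, z, w].
In Python, from bench import r gives the robot as it stands.
- The arm moves only by the tool carry_out, never from a script. Its argument "steps" is a list that holds one entry, the list of rows, each a list of 6 numbers: the shift along the tool's x, y, z in cm, then the turn, a rotation vector about the tool's x, y, z in rad. In form: [[[dx, dy, dz, wx, wy, wz], ...]]. A call has 1 to 20 rows; each row is the pose to reach, as a shift and turn from the pose commanded when the call began, along the tool's axes at that moment; what a row does not reach only later rows make up. A row lasts 1/12 s, in which the tool goes at most 41.7 mm and 7.16 degrees, less where a joint would pass 70% of its speed; a pose out of reach is approached as far as the arm can. A call with a gripper value outside its range is refused whole. "hand" is the closure, from -1 (fully open) to 1 (shut), set as the call begins (left out, the last holds). The fingers move at their own pace and stop on an object; "squeeze" is the grip in N (left out, the last holds). Time passes only in rows, so rows that repeat a pose let the fingers close. It gives the time, the measured TCP pose, the force, the opening and the grip force at its end, in the units of the state.
- r.read_state(): the state, without advancing time (a new reading comes with each control period).
- r.camera(name): name is "side" or "top" or "wrist"; returns the picture (384x512x3 uint8, red, green, blue); there is no depth.
- r.camera_params(name): a dict with "fx", "fy", "cx", "cy" (pixels), "view" (4x4, takes a point from world to camera coordinates). Camera axes: x right, y up, looking along -z (the intrinsics and any distortion apply to the point x, -y, -z); pixel columns grow to the right and rows downward; lengths in m; the calibration is good to about 2 mm. A picture is of the moment at which its call begins: read the wrist's pose just before it. camera_params takes no time and is no camera call; for the wrist camera it gives the pose at the moment of the call.
- r.close_job(): hands the job in; it is judged then, once.
The state is a dict: "time": time; "joint_positions": joint angles; "joint_vel": joint speeds; "joint_torque": joint torques, N m; "ee_pos": TCP position; "eef_rot": TCP orientation; "ft_force": force on the tool from outside, world axes, zero at the start; "torque": the same for the moment, N m; "width": finger opening in m; "grip_force": force on a finger pad.
Only numpy, scipy, OpenCV 4.12 (cv2) and the standard library are available. Lean on these libraries where they do the work, as an engineer would, in place of code of your own. Each camera call takes 0.05 s, during which the arm holds its last target. There are 200 camera calls.

### The job

Draw the specimen lamp out along its telescoping arm to the last hole, so that it stands above the specimen stage: press the spring button flush, slide the sleeve until the button pops up in the middle hole, then do the same again to the last hole. Feel for each pop and stop there - never force the sleeve against the button - then let go and leave the things standing around undisturbed.

Things in the scene. Friction and masses are not known exactly. Their poses are not given: they have to be found in the camera images.
- stand: Lamp stand, fixed to the bench, placed and turned differently each time. Dark steel base plate 420 x 110 x 15 mm. A level square steel inner tube, 20 mm, runs along its x axis 85 mm above the bench and ends at x = +35 mm. Origin on the bench straight below the button. x points the way the lamp draws out, the button sticks out level towards +y, z is up.
- button_axis (a point): Point on the axis of both tubes level with the button, 85 mm above the bench, axes as the stand. Fixed to the stand: it stays when the sleeve slides. The sleeve is 28 mm thick here (faces at +-14 mm in y and z); below it 56 mm are free down to the base plate.
- button_tip (a point): Top of the domed brass spring button, 13 mm thick, on the +y side; it looks out through a 15 mm square hole in the sleeve's side. At rest it stands 5.5 mm proud of the sleeve (19.5 mm from the tube axis). It rides on the stand's inner tube, so only the sleeve travels; it moves in y as it is pressed.
- button_pin (a joint): How far the button is pressed in, m: 0 = fully out in a hole, blocking the sleeve; 0.0055 = flush; about 0.008 = held under the sleeve wall. Spring: 1.8 N to start, 3.7 N at flush. Held flush (pinch the sleeve across the button, other pad on the opposite face) the sleeve draws off it with 8 to 16 N; at the next hole it pops out by itself. The sleeve must not bear on it with over 20 N.
- lamp_sleeve (a joint): How far the sleeve with the lamp is drawn out, m, along the stand's +x; 0 = in its first hole; friction about 2.5 N, end stop 0.112. The middle hole comes 36 to 54 mm and the last hole 74 to 92 mm after the first: they sit in an adjustable steel strip, so their place differs each time and must be felt. 1 mm play either side in each hole.
- sleeve_first_hole (a point): Centre of the first hole, on the outer +y face of the sleeve; moves with the sleeve. The sleeve is a 28 x 28 mm aluminium square tube that reaches 125 mm to -x and 62 mm to +x of this hole; the other holes follow to -x.
- lamp_centre (a point): Centre of the lamp on the end of the sleeve, 100 mm to +x of the first hole, on the tube axis: white round housing, 48 mm across, 30 mm up and 35 mm down from here.
- stage_centre (a point): Centre of the top of the bright aluminium disc, the specimen stage, 76 mm across, on the base plate, 183 mm to +x of the button; top 19 mm above the bench. Fixed.
- post_top (a point): Top of the white post that carries the inner tube, 36 x 50 mm, 112 mm tall, 155 mm to -x of the button. Fixed.
- dish: Clear shallow specimen dish, 60 mm across, 14 mm tall, loose on the stage; origin under its centre. Leave it there.
- oil_bottle: Small amber bottle, 32 mm wide, 62 mm tall, loose beside the stand; origin under its centre.
- jar: Glass jar with a white lid, 52 mm wide, 50 mm tall, loose beside the stand; origin under its centre.
- slide_box: Blue slide box, 85 x 100 x 32 mm, loose on the robot's side of the stand; origin under its centre.
- objective: Steel objective lens standing on end, 32 mm wide, 45 mm tall, loose; origin under its centre.
- marker: Marker pen lying on the bench, 130 mm long, 14 mm thick, loose; origin on the bench under it.
- lens_wipes: Cardboard box of lens wipes, 60 x 110 x 45 mm, loose, beyond the stand; origin under its centre.

How it is judged:
By the outcome, as a careful person would: the job done as asked, in the order asked, and still so for the second after the job is handed in, with the robot touching nothing.
It also fails if it takes over 48 s, if anything falls off the work surface, if the arm or the gripper's body presses on something with over 40 N, if the wrist force passes 120 N, or if a joint passes its speed limit or range.

## Working session

There is one attempt and no reset: what is moved stays moved. The work goes in short steps, Python scripts to look and compute and a tool call to move; the robot and the scene stay as the last step left them, time stands still between calls to the robot, and variables do not carry over. Pictures are saved under pics/ and viewed, at most 10 in all, crops included, and the job is handed in when it is done.

Besides the shell and the picture viewer there is one more tool, called after ">>>" as name(argument=value, ...), one argument or row to a line, values as JSON. carry_out: Moves the arm, as the interface text tells. Its arguments: {"type":"object","properties":{"steps":{"type":"array","items":{"type":"array","items":{"type":"array","items":{"type":"number"}}}},"hand":{"type":"number"},"squeeze":{"type":"number"}},"required":["steps"]}

```bash
mkdir -p pics; ls; cat > h.py <<'E'
import numpy as np,cv2
from bench import r
def snap(n,f):
    p=r.camera_params(n);im=r.camera(n);cv2.imwrite(f'pics/{f}.png',cv2.cvtColor(im,cv2.COLOR_RGB2BGR));return im,p
def ray(p,u,v):
    V=np.array(p['view']);R=V[:3,:3];c=-R.T@V[:3,3]
    d=np.array([(u-p['cx'])/p['fx'],-(v-p['cy'])/p['fy'],-1]);return c,R.T@d
def onz(p,u,v,z):
    c,d=ray(p,u,v);return c+d*(z-c[2])/d[2]
def proj(p,X):
    V=np.array(p['view']);q=V[:3,:3]@np.array(X)+V[:3,3]
    return p['cx']+p['fx']*q[0]/-q[2],p['cy']-p['fy']*q[1]/-q[2]
E
python3 - <<'E'
from h import *
a,p=snap('top','top0');b,q=snap('side','side0')
print({k:(v if k!='view' else np.round(v,3).tolist()) for k,v in p.items()});print(np.round(ray(p,0,0)[0],3),np.round(ray(q,0,0)[0],3),q.keys())
s=r.read_state();print({k:np.round(v,3).tolist() for k,v in s.items()})
cv2.imwrite('pics/both.png',cv2.cvtColor(np.vstack([a,b])[:, :],cv2.COLOR_RGB2BGR)[:,:])
E
```

```text
pics
{'fx': 371.93449101790065, 'fy': 371.93449101790065, 'cx': 258.2129985352329, 'cy': 188.91133009460629, 'view': [[-0.018, -1.0, 0.002, 0.098], [0.984, -0.017, 0.179, -0.582], [-0.179, 0.006, 0.984, -0.666], [0.0, 0.0, 0.0, 1.0]]}
[0.455 0.092 0.759] [ 0.198 -0.259  0.701] dict_keys(['fx', 'fy', 'cx', 'cy', 'view'])
{'time': 0.1, 'joint_positions': [-1.205, 0.333, -0.065, 1.461, 0.022, 1.35, -0.089], 'joint_vel': [-0.001, -0.003, 0.002, -0.001, -0.0, -0.001, -0.001], 'joint_torque': [0.002, -62.453, 0.025, -39.072, -0.061, 0.036, 0.0], 'ee_pos': [0.237, 0.578, 0.222], 'eef_rot': [0.193, 0.981, -0.001, -0.0], 'ft_force': [0.226, 0.001, -0.53], 'torque': [-0.05, 0.019, -0.037], 'grip_force': 0.0, 'width': 0.087}
```

View pics/top0.png

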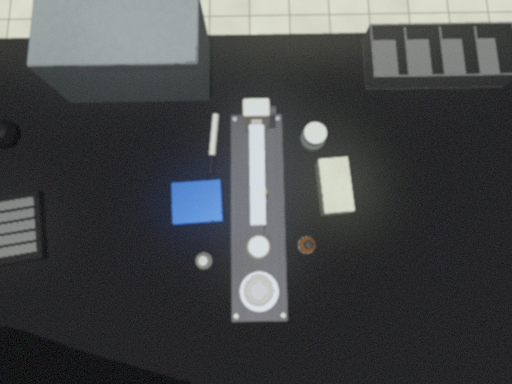

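View pics/side0.png

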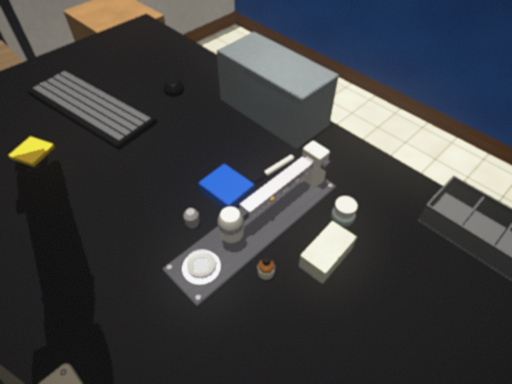

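The top view shows the stand with the post at (256,107), sleeve columns 249–266, lamp at (259,246) and stage at (259,291). So stand +x points toward the image bottom (world −x), and the button appears on the right side near (266,190). I'll measure the sleeve, lamp, stage and post.

```bash
python3 - <<'E'
from h import *
im=cv2.imread('pics/top0.png');p=r.camera_params('top')
g=im.min(2)
m=(g>120).astype(np.uint8)
cs,_=cv2.findContours(m,cv2.RETR_EXTERNAL,cv2.CHAIN_APPROX_NONE)
for c in cs:
    x,y,w,h=cv2.boundingRect(c)
    if 225<x<300 and 80<y<330 and w*h>30:
        (cx,cy),(a,b),t=cv2.minAreaRect(c);print((x,y,w,h),round(cx,1),round(cy,1),round(a,1),round(b,1),round(t,1))
        print([np.round(onz(p,cx,cy,z)[:2],4).tolist() for z in (.015,.019,.099,.112,.115)])
hsv=cv2.cvtColor(im,cv2.COLOR_BGR2HSV)
b=(hsv[...,1]>90)&(hsv[...,0]>8)&(hsv[...,0]<35)&(hsv[...,2]>60);b[:,:245]=0;b[:,285:]=0
ys,xs=np.nonzero(b);print(list(zip(xs,ys))[:40])
cv2.imwrite('pics/c.png',cv2.resize(im[90:330,160:360],None,fx=3,fy=2.5,interpolation=cv2.INTER_CUBIC)[:600])
E
```

```text
(278, 232, 6, 8) 281.2 234.9 8.0 4.0 63.4
[[0.4963, 0.0433], [0.496, 0.0436], [0.4916, 0.0488], [0.4908, 0.0496], [0.4907, 0.0498]]
(232, 203, 4, 8) 233.9 206.4 7.4 2.6 80.5
[[0.555, 0.1371], [0.5545, 0.1368], [0.5437, 0.1319], [0.5419, 0.1311], [0.5415, 0.131]]
(271, 197, 4, 8) 272.5 200.5 7.0 3.0 90.0
[[0.5657, 0.0589], [0.5651, 0.0591], [0.5532, 0.0626], [0.5513, 0.0632], [0.5508, 0.0633]]
(269, 187, 4, 10) 270.5 191.5 9.0 3.0 90.0
[[0.5843, 0.0625], [0.5836, 0.0627], [0.5696, 0.0658], [0.5674, 0.0663], [0.5669, 0.0664]]
(232, 118, 55, 203) 257.0 218.7 201.6 54.1 88.8
[[0.5293, 0.0909], [0.5289, 0.0909], [0.5209, 0.091], [0.5196, 0.091], [0.5193, 0.091]]
(232, 116, 6, 6) 234.5 118.5 5.0 5.0 90.0
[[0.7417, 0.1346], [0.7401, 0.1344], [0.7093, 0.1298], [0.7043, 0.129], [0.7031, 0.1289]]
(275, 115, 6, 7) 277.5 118.0 4.9 4.9 45.0
[[0.7413, 0.044], [0.7397, 0.0443], [0.7089, 0.0494], [0.7039, 0.0502], [0.7028, 0.0504]]
(242, 97, 29, 20) 256.0 106.5 28.0 19.0 0.0
[[0.7677, 0.0889], [0.766, 0.0889], [0.7324, 0.0892], [0.7269, 0.0893], [0.7256, 0.0893]]
[]
```

View pics/c.png

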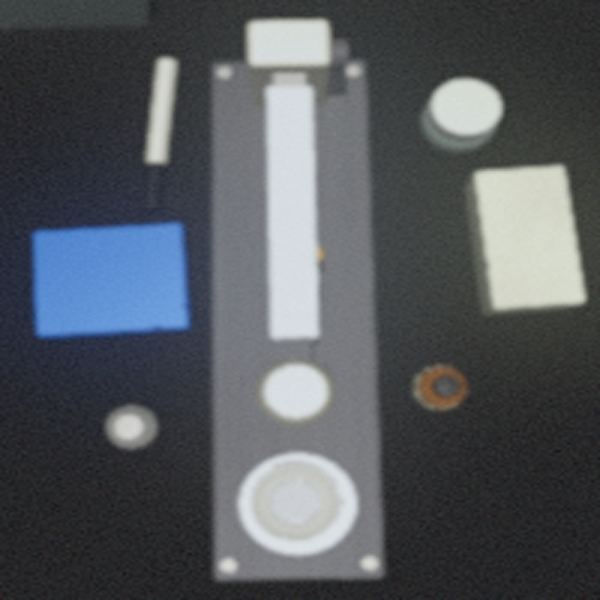

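The crop shows the brass button on the right of the sleeve at crop (320,253), full-image (266.7,191.2). The sleeve ends are at crop rows 86 and 338, with the corner screws, stage and lamp all clear.

```bash
python3 - <<'E'
from h import *
p=r.camera_params('top')
f=lambda x,y,z:onz(p,160+x/3,90+y/2.5,z)
S=[f(*c,.016)[:2] for c in((223,72),(354,70),(228,566),(370,563))];S=np.array(S);print(S)
print('plate ctr',S.mean(0),'dims',np.linalg.norm(S[0]-S[1]),np.linalg.norm(S[0]-S[2]))
v=S[2]+S[3]-S[0]-S[1];print('yaw',np.degrees(np.arctan2(v[1],v[0])))
sl=[f(290,86,.099)[:2],f(294,338,.099)[:2]];print('sleeve ends',sl,np.linalg.norm(sl[0]-sl[1]))
v=sl[1]-sl[0];print('yaw',np.degrees(np.arctan2(v[1],v[0])))
lamp=f(295.5,391,.115)[:2];st=f(298,503,.019)[:2];po=f(288,43,.112)[:2];bt=f(320,253,.085)[:2]
print(lamp,st,po,bt)
v=st-po;u=v/np.linalg.norm(v);print('stage-post',np.linalg.norm(v),'(338) yaw',np.degrees(np.arctan2(v[1],v[0])))
n=np.array([-u[1],u[0]])
for nm,P,d in(('stage',st,183),('post',po,-155),('lamp',lamp,100),('slend',sl[1],62),('slstart',sl[0],-125),('btn',bt-n*.0195,0)):print(nm,P-u*d/1000)
s=r.read_state();from scipy.spatial.transform import Rotation as Ro
print(Ro.from_quat(s['eef_rot']).as_matrix().round(3))
E
```

```text
[[0.74064717 0.13494451]
 [0.74086009 0.04303514]
 [0.34286181 0.13430528]
 [0.34340504 0.04372584]]
plate ctr [0.54194353 0.08900269] dims 0.0919096134356709 0.3977858795273094
yaw 179.99629109486273
sleeve ends [array([0.69702344, 0.08856475]), array([0.50937912, 0.08941875])] 0.18764627003342227
yaw 179.73924168092003
[0.47177254 0.08926097] [0.38895786 0.08884372] [0.72554202 0.08928269] [0.57277091 0.07230392]
stage-post 0.3365844540473381 (338) yaw -179.92527578006639
stage [0.5719577  0.08908239]
post [0.57054215 0.08908054]
lamp [0.57177245 0.08939139]
slend [0.57137906 0.08949961]
slstart [0.57202355 0.08840173]
btn [0.57274548 0.0918039 ]
[[-0.925  0.379 -0.   ]
 [ 0.379  0.925 -0.001]
 [-0.    -0.001 -1.   ]]
```

Every cue agrees within 1–2 mm: button axis ≈ (0.572, 0.089, 0.085), with stand x along world −x. I'll move over it.

>>> carry_out(
  steps=[
    [[-49.5,-32.5,0,0,0,-0.39],[-49.5,-32.5,0,0,0,-0.39],[-49.5,-32.5,0,0,0,-0.39],[-49.5,-32.5,0,0,0,-0.39],[-49.5,-32.5,0,0,0,-0.39],[-49.5,-32.5,0,0,0,-0.39],[-49.5,-32.5,0,0,0,-0.39],[-49.5,-32.5,0,0,0,-0.39],[-49.5,-32.5,0,0,0,-0.39],[-49.5,-32.5,0,0,0,-0.39],[-49.5,-32.5,0,0,0,-0.39],[-49.5,-32.5,0,0,0,-0.39],[-49.5,-32.5,0,0,0,-0.39],[-49.5,-32.5,0,0,0,-0.39],[-49.5,-32.5,0,0,0,-0.39],[-49.5,-32.5,0,0,0,-0.39],[-49.5,-32.5,0,0,0,-0.39],[-49.5,-32.5,0,0,0,-0.39],[-49.5,-32.5,0,0,0,-0.39],[-49.5,-32.5,0,0,0,-0.39]],
  ],
  hand=-1,
)

```text
time: 1.77
ee_pos: [0.5713, 0.0914, 0.2226]
eef_rot: [-0.002, 1.0, 0.0, -0.0]
ft_force: [0.9, 0.4, -0.1]
width: 0.0871
grip_force: 0.0
```

```bash
python3 - <<'E'
from h import *
from scipy.spatial.transform import Rotation as Ro
s=r.read_state();print(s['time'],s['ee_pos'],s['ft_force']);print(Ro.from_quat(s['eef_rot']).as_matrix().round(3))
im,p=snap('wrist','w0');print(proj(p,[.572,.0891,.099]),proj(p,[.572,.0696,.085]))
E
```

```text
1.7667 [0.57126144 0.09144988 0.2225856 ] [ 0.91432722  0.39908777 -0.1477484 ]
[[-1.    -0.003 -0.   ]
 [-0.003  1.     0.001]
 [ 0.     0.001 -1.   ]]
(np.float64(254.10976002169886), np.float64(190.19069447338958)) (np.float64(236.24110441196873), np.float64(186.8737899372933))
```

View pics/w0.png

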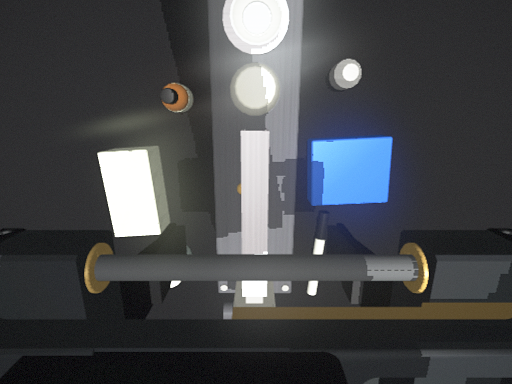

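The wrist view shows the button at (239.5,188) and the sleeve centre at column ≈255, both within 1–2 mm of prediction. I'll descend to straddle the sleeve.

>>> carry_out(
  steps=[
    [[-0.12,-0.15,5,0,0,0],[-0.12,-0.15,9,0,0,0],[-0.12,-0.15,12,0,0,0],[-0.12,-0.15,14,0,0,0],[-0.12,-0.15,15.6,0,0,0],[-0.12,-0.15,15.6,0,0,0],[-0.12,-0.15,15.6,0,0,0],[-0.12,-0.15,15.6,0,0,0]],
  ],
)

```text
time: 2.48
ee_pos: [0.5737, 0.089, 0.068]
eef_rot: [-0.001, 1.0, 0.0, 0.001]
ft_force: [-0.1, -1.1, -0.0]
width: 0.0869
grip_force: 0.0
```

```bash
python3 - <<'E'
from h import *
im,p=snap('wrist','w1');print(r.read_state()['ee_pos'],proj(p,[.572,.0891,.099]),proj(p,[.572,.0696,.085]))
E
```

```text
[0.57392522 0.08892534 0.06818311] (np.float64(257.51482003403356), np.float64(261.6458585789513)) (np.float64(222.6999016401358), np.float64(249.26705196621432))
```

View pics/w1.png

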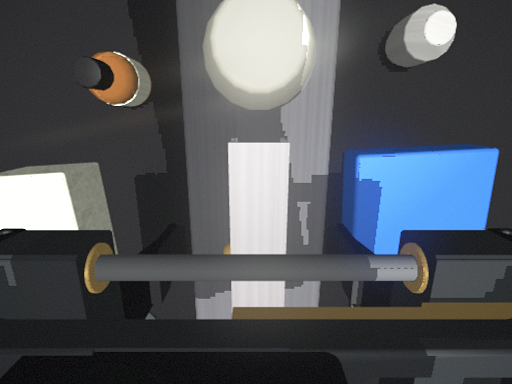

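The button shows just left of the sleeve at (228,249). I'll correct by 1–2 mm and pinch.

>>> carry_out(
  steps=[
    [[0.15,0.1,0.2,0,0,0],[0.15,0.1,0.2,0,0,0],[0.15,0.1,0.2,0,0,0],[0.15,0.1,0.2,0,0,0],[0.15,0.1,0.2,0,0,0],[0.15,0.1,0.2,0,0,0],[0.15,0.1,0.2,0,0,0],[0.15,0.1,0.2,0,0,0],[0.15,0.1,0.2,0,0,0],[0.15,0.1,0.2,0,0,0]],
  ],
  hand=1,
  squeeze=25,
)

```text
time: 3.37
ee_pos: [0.5715, 0.0895, 0.0645]
eef_rot: [-0.0, 1.0, 0.0, -0.0]
ft_force: [1.0, 15.8, -4.6]
width: 0.0286
grip_force: 12.1
```

>>> carry_out(
  steps=[
    [[0,0.1,0,0,0,0],[0,0.1,0,0,0,0],[0,0.1,0,0,0,0],[0,0.1,0,0,0,0]],
  ],
)

```text
time: 3.7
ee_pos: [0.5714, 0.09, 0.0645]
eef_rot: [-0.0, 1.0, -0.0, -0.0]
ft_force: [0.9, -3.4, -0.3]
width: 0.0276
grip_force: 25.0
```

Centred, with width 27.6 mm, so the button is flush. Next I pull gently.

>>> carry_out(
  steps=[
    [[0.05,0,0,0,0,0],[0.1,0,0,0,0,0],[0.15,0,0,0,0,0],[0.2,0,0,0,0,0],[0.25,0,0,0,0,0],[0.3,0,0,0,0,0]],
  ],
)

```text
time: 4.2
ee_pos: [0.5692, 0.09, 0.0645]
eef_rot: [-0.0, 1.0, -0.0, 0.001]
ft_force: [4.7, -3.8, -4.3]
width: 0.028
grip_force: 25.0
```

>>> carry_out(
  steps=[
    [[0.05,0,0,0,0,0],[0.1,0,0,0,0,0],[0.15,0,0,0,0,0],[0.2,0,0,0,0,0],[0.25,0,0,0,0,0],[0.3,0,0,0,0,0],[0.35,0,0,0,0,0],[0.4,0,0,0,0,0],[0.45,0,0,0,0,0],[0.5,0,0,0,0,0]],
  ],
)

```text
time: 5.03
ee_pos: [0.5645, 0.09, 0.0645]
eef_rot: [-0.0, 1.0, -0.0, 0.001]
ft_force: [5.7, -4.0, -5.5]
width: 0.0274
grip_force: 25.0
```

>>> carry_out(
  steps=[
    [[0.2,0,0,0,0,0],[0.4,0,0,0,0,0],[0.6,0,0,0,0,0],[0.8,0,0,0,0,0],[1.0,0,0,0,0,0],[1.2,0,0,0,0,0],[1.4,0,0,0,0,0],[1.6,0,0,0,0,0],[1.8,0,0,0,0,0],[2.0,0,0,0,0,0],[2.2,0,0,0,0,0],[2.4,0,0,0,0,0],[2.5,0,0,0,0,0],[2.5,0,0,0,0,0]],
  ],
  squeeze=15,
)

```text
time: 6.2
ee_pos: [0.5388, 0.09, 0.0645]
eef_rot: [-0.0, 1.0, -0.0, 0.0]
ft_force: [2.2, -3.9, -2.8]
width: 0.0281
grip_force: 15.0
```

```bash
python3 - <<'E'
from h import *
im,p=snap('top','t1');q=lambda x,z:onz(p,x[0],x[1],z)
m=(im.min(2)>170).astype(np.uint8);m[:,:240]=0;m[:,275:]=0
cs,_=cv2.findContours(m,cv2.RETR_EXTERNAL,cv2.CHAIN_APPROX_NONE)
print([(cv2.boundingRect(c),np.round(onz(p,*cv2.minEnclosingCircle(c)[0],.115),4)) for c in cs if cv2.contourArea(c)>20])
print(r.read_state()['ft_force'])
cv2.imwrite('pics/t1c.png',cv2.resize(cv2.cvtColor(im,cv2.COLOR_RGB2BGR)[90:330,160:360],None,fx=3,fy=2.5,interpolation=cv2.INTER_CUBIC))
E
```

```text
[((240, 137, 35, 27), array([0.642 , 0.0889, 0.115 ])), ((243, 98, 27, 18), array([0.7249, 0.0897, 0.115 ])), ((240, 0, 35, 34), array([0.9089, 0.0843, 0.115 ]))]
[ 2.07228647 -4.70919744 -4.17044037]
```

View pics/t1c.png

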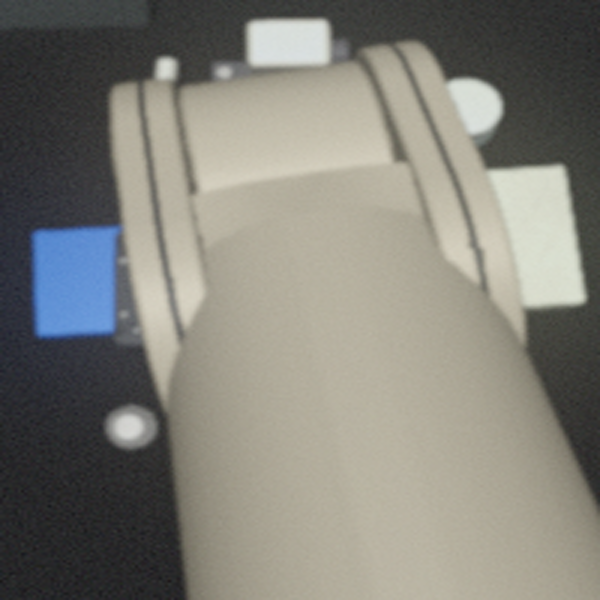

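The arm hides the lamp from above (only the post at crop (288,43) shows), so I check with the wrist camera that the sleeve follows.

```bash
cat >> h.py <<'E'
def sleeve_end():
    im,p=snap('wrist','w_last');out=[]
    for u in (245,255,265,275):
        col=cv2.GaussianBlur(im,(3,3),0)[100:230,u].min(1).astype(float);d=np.diff(col)
        v=100+np.argmax(d)+.5;out.append((round(v,1),round(onz(p,u,v,.099)[0],4)))
    return out
E
python3 - <<'E'
from h import *
print(sleeve_end(),r.read_state()['ee_pos'])
im=cv2.imread('pics/w1.png')
print([100+np.argmax(np.diff(im[100:230,u].min(1).astype(float))) for u in (245,255,265,275)])
E
```

```text
[(np.float64(147.5), np.float64(0.4783)), (np.float64(147.5), np.float64(0.4783)), (np.float64(147.5), np.float64(0.4783)), (np.float64(147.5), np.float64(0.4783))] [0.53870771 0.08997648 0.06446798]
[np.int64(142), np.int64(142), np.int64(142), np.int64(142)]
```

>>> carry_out(
  steps=[
    [[0.05,0,0,0,0,0],[0.1,0,0,0,0,0],[0.15,0,0,0,0,0],[0.2,0,0,0,0,0],[0.25,0,0,0,0,0],[0.3,0,0,0,0,0]],
  ],
  squeeze=8,
)

```text
time: 6.8
ee_pos: [0.5359, 0.09, 0.0645]
eef_rot: [-0.0, 1.0, -0.0, 0.0]
ft_force: [4.7, -3.2, -3.7]
width: 0.0279
grip_force: 8.0
```

>>> carry_out(
  steps=[
    [[0.05,0,0,0,0,0],[0.1,0,0,0,0,0],[0.15,0,0,0,0,0],[0.2,0,0,0,0,0]],
  ],
)

```text
time: 7.13
ee_pos: [0.5337, 0.09, 0.0645]
eef_rot: [-0.0, 1.0, -0.0, 0.0]
ft_force: [3.3, -3.9, -4.3]
width: 0.0275
grip_force: 8.0
```

```bash
python3 -c "
from h import *
print(sleeve_end(),r.read_state()['ee_pos'])"
```

```text
[(np.float64(147.5), np.float64(0.4733)), (np.float64(147.5), np.float64(0.4733)), (np.float64(147.5), np.float64(0.4733)), (np.float64(147.5), np.float64(0.4732))] [0.53346227 0.08999923 0.06446117]
```

Following without slip. I keep feeling in 2 mm steps.

>>> carry_out(
  steps=[
    [[0.05,0,0,0,0,0],[0.1,0,0,0,0,0],[0.15,0,0,0,0,0],[0.2,0,0,0,0,0]],
  ],
)

```text
time: 7.52
ee_pos: [0.5312, 0.09, 0.0645]
eef_rot: [-0.0, 1.0, -0.0, -0.0]
ft_force: [-0.6, -5.2, -0.9]
width: 0.0275
grip_force: 8.0
```

>>> carry_out(
  steps=[
    [[0.05,0,0,0,0,0],[0.1,0,0,0,0,0],[0.15,0,0,0,0,0]],
  ],
)

```text
time: 7.77
ee_pos: [0.5296, 0.09, 0.0645]
eef_rot: [-0.0, 1.0, -0.0, -0.0]
ft_force: [0.9, -4.6, -1.6]
width: 0.0281
grip_force: 8.0
```

>>> carry_out(
  steps=[
    [[0.05,0,0,0,0,0],[0.1,0,0,0,0,0]],
  ],
)

```text
time: 7.93
ee_pos: [0.529, 0.09, 0.0645]
eef_rot: [-0.0, 1.0, -0.0, 0.0]
ft_force: [2.9, -3.9, -2.2]
width: 0.0278
grip_force: 8.0
```

>>> carry_out(
  steps=[
    [[0.05,0,0,0,0,0],[0.1,0,0,0,0,0],[0.1,0,0,0,0,0]],
  ],
)

```text
time: 8.18
ee_pos: [0.528, 0.09, 0.0645]
eef_rot: [-0.0, 1.0, -0.0, 0.0]
ft_force: [2.8, -4.7, -3.4]
width: 0.0282
grip_force: 8.0
```

```bash
python3 -c "
from h import *
print(sleeve_end(),r.read_state()['ee_pos'],r.read_state()['ft_force'])"
```

```text
[(np.float64(147.5), np.float64(0.4676)), (np.float64(147.5), np.float64(0.4676)), (np.float64(147.5), np.float64(0.4676)), (np.float64(147.5), np.float64(0.4676))] [0.52799039 0.09001439 0.06446882] [ 2.25846005 -5.76078887 -1.85973525]
```

>>> carry_out(
  steps=[
    [[0.05,0,0,0,0,0],[0.1,0,0,0,0,0],[0.15,0,0,0,0,0]],
  ],
)

```text
time: 8.48
ee_pos: [0.5269, 0.09, 0.0645]
eef_rot: [-0.0, 1.0, -0.0, 0.0]
ft_force: [6.1, -3.8, -5.7]
width: 0.0278
grip_force: 8.0
```

>>> carry_out(
  steps=[
    [[0.02,0,0,0,0,0],[0.05,0,0,0,0,0],[0.05,0,0,0,0,0]],
  ],
)

```text
time: 8.73
ee_pos: [0.5267, 0.09, 0.0645]
eef_rot: [-0.0, 1.0, -0.0, 0.001]
ft_force: [5.7, -4.2, -6.2]
width: 0.0278
grip_force: 8.0
```

```bash
python3 -c "
from h import *
print(sleeve_end(),r.read_state()['ee_pos'],r.read_state()['ft_force'])"
```

```text
[(np.float64(148.5), np.float64(0.4667)), (np.float64(148.5), np.float64(0.4667)), (np.float64(148.5), np.float64(0.4667)), (np.float64(148.5), np.float64(0.4667))] [0.52672369 0.09002995 0.0645269 ] [ 5.69581261 -4.96098644 -5.69721158]
```

>>> carry_out(
  steps=[
    [[0.05,0,0,0,0,0],[0.05,0,0,0,0,0],[0.05,0,0,0,0,0]],
  ],
)

```text
time: 9.03
ee_pos: [0.5266, 0.09, 0.0646]
eef_rot: [-0.0, 1.0, -0.0, 0.001]
ft_force: [7.4, -4.1, -7.6]
width: 0.0279
grip_force: 8.0
```

```bash
python3 -c "
from h import *
print(sleeve_end(),r.read_state()['ee_pos'],r.read_state()['ft_force'])"
```

```text
[(np.float64(148.5), np.float64(0.4665)), (np.float64(148.5), np.float64(0.4665)), (np.float64(148.5), np.float64(0.4665)), (np.float64(148.5), np.float64(0.4665))] [0.52652903 0.09006954 0.06453042] [ 7.88115527 -5.18520608 -6.78139486]
```

The arm has stalled and force rises as I command further, so the button has popped in at ~44 mm. I relax, let go, and go back to the button.

>>> carry_out(
  steps=[
    [[-0.1,0,0,0,0,0],[-0.12,0,0,0,0,0]],
  ],
)

```text
time: 9.25
ee_pos: [0.5267, 0.09, 0.0645]
eef_rot: [-0.0, 1.0, -0.0, -0.0]
ft_force: [2.0, -4.7, -1.9]
width: 0.0278
grip_force: 8.0
```

>>> carry_out(
  steps=[
    [[-0.12,0,0,0,0,0],[-0.12,0,0,0,0,0],[-0.12,0,0,0,0,0],[-0.12,0,0,0,0,0],[-0.12,0,0,0,0,0],[-1.1,0,0,0,0,0],[-2.1,0,0,0,0,0],[-3.1,0,0,0,0,0],[-4.1,0,0,0,0,0],[-4.5,0,0,0,0,0],[-4.5,0,0,0,0,0],[-4.5,0,0,0,0,0]],
  ],
  hand=-1,
)

```text
time: 10.25
ee_pos: [0.5716, 0.0904, 0.0643]
eef_rot: [-0.001, 1.0, -0.0, -0.0]
ft_force: [-1.7, -0.5, -0.4]
width: 0.0867
grip_force: 0.0
```

```bash
python3 -c "
from h import *
s=r.read_state();print(s['ee_pos'],s['ft_force'],s['width']);im,p=snap('wrist','w3')
def br(im):
    h=cv2.cvtColor(im,cv2.COLOR_RGB2HSV);m=(h[...,0]<30)&(h[...,0]>8)&(h[...,1]>110)&(h[...,2]>60);m[:,:200]=0;m[:,300:]=0;m[:225]=0;m[257:]=0;ys,xs=np.nonzero(m);return len(xs),xs.min() if len(xs) else 0,xs.max() if len(xs) else 0,ys.min() if len(xs) else 0,ys.max() if len(xs) else 0
print(br(im),br(cv2.cvtColor(cv2.imread('pics/w1.png'),cv2.COLOR_BGR2RGB)))
print([onz(p,u,np.argmax(np.diff(im[20:230,u].min(1).astype(float)))+20.5,.099)[0] for u in(245,255,265)])
"
```

```text
[0.5716284  0.0904346  0.06431106] [-1.66915942 -0.50974655 -0.4061185 ] 0.08669651653608738
(9, np.int64(222), np.int64(225), np.int64(250), np.int64(253)) (45, np.int64(224), np.int64(229), np.int64(243), np.int64(253))
[np.float64(0.46619028295522585), np.float64(0.466184565063765), np.float64(0.46617884691213723)]
```

View pics/w3.png

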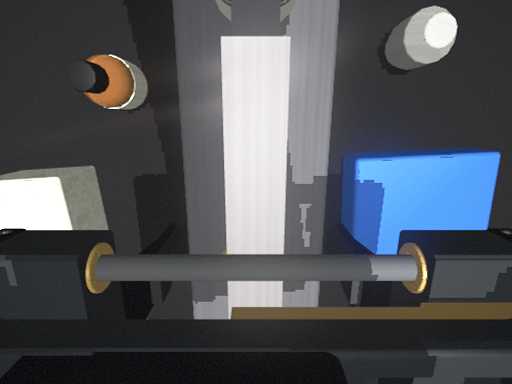

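The brass button is visible again beside the sleeve at (223,252), and the sleeve end has moved 44 mm. I pinch again.

>>> carry_out(
  steps=[
    [[0,0,0,0,0,0],[0,0,0,0,0,0],[0,0,0,0,0,0],[0,0,0,0,0,0],[0,0,0,0,0,0],[0,0,0,0,0,0],[0,0,0,0,0,0],[0,0,0,0,0,0],[0,0,0,0,0,0],[0,0,0,0,0,0],[0,0,0,0,0,0],[0,0,0,0,0,0]],
  ],
  hand=1,
  squeeze=25,
)

```text
time: 11.3
ee_pos: [0.5717, 0.09, 0.0645]
eef_rot: [-0.0, 1.0, -0.0, -0.0]
ft_force: [0.5, -3.2, 0.4]
width: 0.0279
grip_force: 25.0
```

>>> carry_out(
  steps=[
    [[0.05,0,0,0,0,0],[0.1,0,0,0,0,0],[0.15,0,0,0,0,0],[0.2,0,0,0,0,0]],
  ],
)

```text
time: 11.63
ee_pos: [0.5704, 0.09, 0.0645]
eef_rot: [-0.0, 1.0, -0.0, 0.001]
ft_force: [5.5, -3.7, -4.4]
width: 0.0275
grip_force: 25.0
```

>>> carry_out(
  steps=[
    [[0.05,0,0,0,0,0],[0.1,0,0,0,0,0],[0.15,0,0,0,0,0],[0.2,0,0,0,0,0],[0.25,0,0,0,0,0],[0.3,0,0,0,0,0]],
  ],
)

```text
time: 12.13
ee_pos: [0.5682, 0.09, 0.0646]
eef_rot: [-0.0, 1.0, -0.0, 0.002]
ft_force: [10.1, -3.7, -9.2]
width: 0.0273
grip_force: 25.0
```

```bash
python3 -c "
from h import *
s=r.read_state();print(s['ee_pos'],s['ft_force'])
im,p=snap('wrist','w4')
print([onz(p,u,np.argmax(np.diff(im[20:230,u].min(1).astype(float)))+20.5,.099)[0] for u in(245,255,265)])
"
```

```text
[0.56821154 0.09000405 0.06455307] [10.09171524 -3.7230908  -9.15763455]
[np.float64(0.4626851839677667), np.float64(0.4626814780006325), np.float64(0.46267777193225895)]
```

The sleeve moved 3.5 mm with the tool at 10 N, so it is drawing off the button. I continue.

>>> carry_out(
  steps=[
    [[0.05,0,0,0,0,0],[0.1,0,0,0,0,0],[0.15,0,0,0,0,0],[0.2,0,0,0,0,0],[0.25,0,0,0,0,0],[0.3,0,0,0,0,0]],
  ],
)

```text
time: 12.68
ee_pos: [0.5644, 0.09, 0.0645]
eef_rot: [-0.0, 1.0, -0.0, 0.001]
ft_force: [6.1, -3.4, -4.8]
width: 0.0277
grip_force: 25.0
```

>>> carry_out(
  steps=[
    [[0.2,0,0,0,0,0],[0.4,0,0,0,0,0],[0.6,0,0,0,0,0],[0.8,0,0,0,0,0],[1.0,0,0,0,0,0],[1.2,0,0,0,0,0],[1.4,0,0,0,0,0],[1.6,0,0,0,0,0],[1.8,0,0,0,0,0],[1.9,0,0,0,0,0],[1.9,0,0,0,0,0]],
  ],
  squeeze=15,
)

```text
time: 13.6
ee_pos: [0.5449, 0.09, 0.0645]
eef_rot: [-0.0, 1.0, -0.0, 0.0]
ft_force: [2.8, -3.5, -2.6]
width: 0.0276
grip_force: 15.0
```

>>> carry_out(
  steps=[
    [[0.05,0,0,0,0,0],[0.1,0,0,0,0,0],[0.15,0,0,0,0,0],[0.15,0,0,0,0,0]],
  ],
  squeeze=8,
)

```text
time: 13.93
ee_pos: [0.5436, 0.09, 0.0645]
eef_rot: [-0.0, 1.0, -0.0, 0.001]
ft_force: [4.4, -4.1, -3.6]
width: 0.0278
grip_force: 8.0
```

```bash
cat >> h.py <<'E'
def chk():
    im,p=snap('wrist','w_last');s=r.read_state();v=[np.argmax(np.diff(im[20:230,u].min(1).astype(float)))+20.5 for u in(245,255,265)]
    print(v,round(onz(p,255,v[1],.099)[0],4),s['ee_pos'].round(4) if hasattr(s['ee_pos'],'round') else s['ee_pos'],np.round(s['ft_force'],1),s['time'])
E
python3 -c "
from h import *
chk()"
```

```text
[np.float64(35.5), np.float64(35.5), np.float64(35.5)] 0.4381 [0.5436 0.09   0.0645] [ 3.1 -4.1 -3. ] 13.9833
```

>>> carry_out(
  steps=[
    [[0.05,0,0,0,0,0],[0.1,0,0,0,0,0],[0.15,0,0,0,0,0],[0.15,0,0,0,0,0]],
  ],
)

```text
time: 14.32
ee_pos: [0.5419, 0.09, 0.0645]
eef_rot: [-0.0, 1.0, -0.0, 0.0]
ft_force: [3.4, -4.5, -2.3]
width: 0.028
grip_force: 8.0
```

>>> carry_out(
  steps=[
    [[0.05,0,0,0,0,0],[0.1,0,0,0,0,0],[0.1,0,0,0,0,0]],
  ],
)

```text
time: 14.57
ee_pos: [0.5408, 0.09, 0.0645]
eef_rot: [-0.0, 1.0, -0.0, 0.0]
ft_force: [2.2, -4.2, -2.1]
width: 0.0278
grip_force: 8.0
```

>>> carry_out(
  steps=[
    [[0.05,0,0,0,0,0],[0.1,0,0,0,0,0],[0.1,0,0,0,0,0]],
  ],
)

```text
time: 14.82
ee_pos: [0.5397, 0.09, 0.0645]
eef_rot: [-0.0, 1.0, -0.0, 0.0]
ft_force: [1.8, -4.2, -2.1]
width: 0.0276
grip_force: 8.0
```

>>> carry_out(
  steps=[
    [[0.05,0,0,0,0,0],[0.1,0,0,0,0,0],[0.1,0,0,0,0,0]],
  ],
)

```text
time: 15.07
ee_pos: [0.5382, 0.09, 0.0645]
eef_rot: [-0.0, 1.0, -0.0, -0.001]
ft_force: [-3.2, -6.0, 2.5]
width: 0.0277
grip_force: 8.0
```

>>> carry_out(
  steps=[
    [[0.05,0,0,0,0,0],[0.1,0,0,0,0,0],[0.1,0,0,0,0,0]],
  ],
)

```text
time: 15.32
ee_pos: [0.5368, 0.09, 0.0645]
eef_rot: [-0.0, 1.0, -0.0, -0.001]
ft_force: [-4.9, -4.9, 3.5]
width: 0.0277
grip_force: 8.0
```

>>> carry_out(
  steps=[
    [[0.05,0,0,0,0,0],[0.1,0,0,0,0,0],[0.1,0,0,0,0,0]],
  ],
)

```text
time: 15.57
ee_pos: [0.5363, 0.09, 0.0645]
eef_rot: [-0.0, 1.0, -0.0, -0.0]
ft_force: [-1.3, -5.4, -0.1]
width: 0.028
grip_force: 8.0
```

>>> carry_out(
  steps=[
    [[0.05,0,0,0,0,0],[0.1,0,0,0,0,0],[0.1,0,0,0,0,0]],
  ],
)

```text
time: 15.82
ee_pos: [0.5357, 0.09, 0.0645]
eef_rot: [-0.0, 1.0, -0.0, 0.0]
ft_force: [2.3, -4.5, -1.2]
width: 0.0278
grip_force: 8.0
```

```bash
python3 -c "
from h import *
chk()"
```

```text
[np.float64(35.5), np.float64(35.5), np.float64(35.5)] 0.4302 [0.5357 0.0901 0.0645] [ 1.8 -4.5 -2.5] 15.8667
```

>>> carry_out(
  steps=[
    [[0.05,0,0,0,0,0],[0.05,0,0,0,0,0],[0.05,0,0,0,0,0]],
  ],
)

```text
time: 16.12
ee_pos: [0.5352, 0.09, 0.0645]
eef_rot: [-0.0, 1.0, -0.0, 0.0]
ft_force: [3.0, -5.1, -2.5]
width: 0.0278
grip_force: 8.0
```

>>> carry_out(
  steps=[
    [[0.05,0,0,0,0,0],[0.05,0,0,0,0,0],[0.05,0,0,0,0,0]],
  ],
)

```text
time: 16.37
ee_pos: [0.5348, 0.09, 0.0645]
eef_rot: [-0.0, 1.0, -0.0, 0.0]
ft_force: [2.5, -5.6, -3.1]
width: 0.028
grip_force: 8.0
```

>>> carry_out(
  steps=[
    [[0.05,0,0,0,0,0],[0.05,0,0,0,0,0],[0.05,0,0,0,0,0]],
  ],
)

```text
time: 16.62
ee_pos: [0.5343, 0.09, 0.0645]
eef_rot: [-0.0, 1.0, -0.0, 0.0]
ft_force: [2.5, -4.4, -1.9]
width: 0.0278
grip_force: 8.0
```

>>> carry_out(
  steps=[
    [[0.05,0,0,0,0,0],[0.05,0,0,0,0,0],[0.05,0,0,0,0,0]],
  ],
)

```text
time: 16.87
ee_pos: [0.5338, 0.09, 0.0645]
eef_rot: [-0.0, 1.0, -0.0, 0.0]
ft_force: [1.8, -5.2, -2.3]
width: 0.0274
grip_force: 8.0
```

```bash
python3 -c "
from h import *
chk()"
```

```text
[np.float64(35.5), np.float64(35.5), np.float64(35.5)] 0.4284 [0.5338 0.09   0.0645] [ 3.  -5.6 -2.8] 16.9167
```

>>> carry_out(
  steps=[
    [[0.05,0,0,0,0,0],[0.05,0,0,0,0,0],[0.05,0,0,0,0,0]],
  ],
)

```text
time: 17.17
ee_pos: [0.5336, 0.09, 0.0645]
eef_rot: [-0.0, 1.0, -0.0, 0.0]
ft_force: [4.8, -5.1, -4.5]
width: 0.0282
grip_force: 8.0
```

>>> carry_out(
  steps=[
    [[0.05,0,0,0,0,0],[0.05,0,0,0,0,0],[0.05,0,0,0,0,0]],
  ],
)

```text
time: 17.42
ee_pos: [0.5335, 0.09, 0.0645]
eef_rot: [-0.0, 1.0, -0.0, 0.001]
ft_force: [5.1, -5.3, -5.6]
width: 0.0283
grip_force: 8.0
```

>>> carry_out(
  steps=[
    [[0.05,0,0,0,0,0],[0.05,0,0,0,0,0],[0.05,0,0,0,0,0]],
  ],
)

```text
time: 17.67
ee_pos: [0.5333, 0.09, 0.0646]
eef_rot: [-0.0, 1.0, -0.0, 0.001]
ft_force: [8.6, -4.4, -7.0]
width: 0.0274
grip_force: 8.0
```

The arm stalls again with rising force at ~82 mm, so the button is in the last hole. I relax, release and rise.

>>> carry_out(
  steps=[
    [[-0.1,0,0,0,0,0],[-0.18,0,0,0,0,0],[-0.18,0,0,0,0,0]],
  ],
)

```text
time: 17.92
ee_pos: [0.5338, 0.09, 0.0645]
eef_rot: [-0.0, 1.0, -0.0, -0.0]
ft_force: [0.2, -5.5, -0.4]
width: 0.0278
grip_force: 8.0
```

>>> carry_out(
  steps=[
    [[-0.18,0,0,0,0,0],[-0.18,0,0,0,0,0],[-0.18,0,0,0,0,0],[-0.18,0,0,0,0,0],[-0.18,0,0,0,0,0],[-0.18,0,0,0,0,0],[-0.18,0,-2,0,0,0],[-0.18,0,-5,0,0,0],[-0.18,0,-8,0,0,0],[-0.18,0,-11,0,0,0],[-0.18,0,-14,0,0,0],[-0.18,0,-16,0,0,0],[-0.18,0,-16,0,0,0],[-0.18,0,-16,0,0,0]],
  ],
  hand=-1,
)

```text
time: 19.08
ee_pos: [0.5363, 0.0907, 0.2255]
eef_rot: [-0.001, 1.0, 0.001, 0.001]
ft_force: [0.6, 0.0, -1.0]
width: 0.0872
grip_force: 0.0
```

```bash
python3 -c "
from h import *
s=r.read_state();print(s['ee_pos'],s['ft_force'],s['width']);im,p=snap('wrist','w5');print(proj(p,[.572,.0705,.085]))"
```

```text
[0.53629543 0.09068863 0.22551793] [ 0.55034124  0.04635395 -1.01624211] 0.08719722839321438
(np.float64(238.35851244235639), np.float64(216.01519517114326))
```

View pics/w5.png

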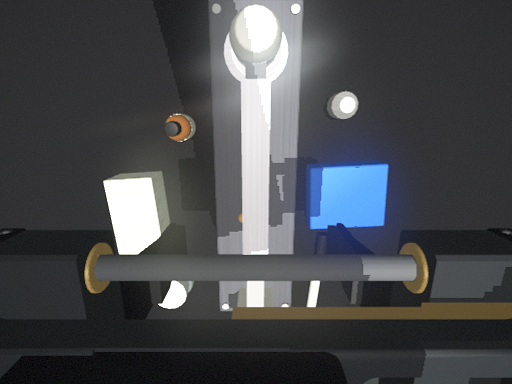

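The brass button stands proud again at (241,217). The lamp at (256,35) is over the stage and the objects around are undisturbed.

```bash
python3 -c "
from bench import r
print(r.close_job())"
```

```text
the job is handed in; nothing more can be done
None
```

The lamp is drawn out about 82 mm to the last hole and stands over the specimen stage; I felt the button pop at both holes (about 44 and 82 mm), the gripper is clear, the objects in view look undisturbed, and the job is handed in (no verdict returned).

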